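# Report the missing lamp post

## Task

One of the four white lamp bases on the plywood board has only one post: point straight down at its empty socket with the fingertips 1 to 4 cm above it and stay there two seconds, then point in the same way at the middle of the bin that holds the spare white posts (1 to 4 cm above its rim, two seconds), then press the call button gently but fully down and let it come back up. Only point at the bases and bins, never touching or lifting them; leave everything else on the bench where it is, and keep the fingers well up (10 cm or more above them) whenever you pass over the other bases and bins.

Things in the scene. Friction and masses are not known exactly. Their poses are not given: they have to be found in the camera images.
- base_incomplete: the incomplete lamp base: loose white disc 90 mm across, 14 mm thick, flat on the board in any of the four places, any yaw; origin at the centre of its underside, z up. Two collars (22 mm across, 3 mm high) on top: that at x = -24 mm carries a white post 12 mm across (top 49 mm above the underside), that at x = +24 mm shows only a dark hole, the empty socket
- empty_socket (a point): the empty socket of the incomplete base: centre of the dark 13 mm hole, on top of its collar (17 mm above the disc's underside, so 29 mm above the table); 48 mm from the axis of the remaining post, which rises 32 mm above this point. z up
- base_a: a complete lamp base, the same disc with posts on both collars (tops 49 mm above its underside); origin at the centre of its underside
- base_b: a complete lamp base, same as base_a
- base_c: a complete lamp base, same as base_a
- board: fixed plywood board 270 x 270 x 12 mm on the table, the four bases stand on it about 140 mm apart in a square; origin at the centre of its underside
- bin_posts: loose open black plastic bin, 85 (x) x 100 (y) x 50 mm high, holding about a dozen white posts (12 mm thick, 36 mm long) lying flat below the rim; origin at the centre of its underside on the table. The three bins stand in a row on the left (+y), in any order
- bin_posts_mouth (a point): centre of the mouth of the bin of posts, at the height of its rim (50 mm above the table), z up
- bin_screws: same bin with small steel screws; origin at the centre of its underside
- bin_caps: same bin with milky round caps (18 mm discs); origin at the centre of its underside
- callbox: fixed grey box 100 x 90 x 35 mm on the right (-y) that carries the call button on top; origin at the centre of its underside
- call_top (a point): centre of the top face of the round dark grey call button, 36 mm across, on a black housing; 57 mm above the table when up. It is pressed straight down and moves with the button
- call (a joint): how far the call button is pressed in m: 0 up, 0.006 fully down; a spring that needs about 5 N to be fully down brings it back
- glue: small white glue bottle 26 mm across, 60 mm tall, with blue cap, standing in the middle of the board between the bases; origin at the centre of its underside
- screwdriver: screwdriver lying along x on the table between the board and the bins; bystander
- wrench: steel wrench lying on the table beyond the call box, on the right; bystander
- multimeter: blue hand-held multimeter 130 x 70 x 32 mm lying to the right of the board; bystander; origin at the centre of its underside
- globe1: milky plastic lamp globe 81 mm across, 68 mm tall, standing beyond the board on the right; bystander
- globe2: a second such globe beyond the board on the left; bystander
Not all that is in view belongs to the job. Leave any orange or turquoise look-alike of the base_c alone. Leave any orange look-alike of the callbox alone.

How it is judged:
By the outcome, as a careful person would: the job done as asked, in the order asked, and still so for the second after the job is handed in, with the robot touching nothing.
It also fails if it takes over 59 s, if anything falls off the work surface, if the arm or the gripper's body presses on something with over 40 N, if the wrist force passes 120 N, or if a joint passes its speed limit or range.

## Robot

A 7-joint arm with a two-finger parallel gripper is mounted at the origin on the work surface. World frame = base frame: x ahead of the robot, y to its left, z up, the work surface at z = 0. Lengths are in mm, angles in rad, forces in N, time in s.
With the tool pointing down it reaches from about 375 to 925 mm from the base axis. Payload 3.1 kg.
Tool frame: the origin (TCP) lies between the finger pads, 19 mm behind the fingertips; this is the grasp point; z points along the fingers, y is the line along which they close (so a half turn about z gives the same grasp; the last joint's range is limited). The gripper opens to 85 mm and grips with 20 to 120 N. Pads are 22 mm wide; open, the fingers measure 114 mm over their backs; the gripper's body (76 mm by 85 mm) begins 54 mm behind the grasp point. The pads swing forward as they close: fully open they stand 13 mm farther back than shut.
Start: joints at [-1.21, 0.383, 0.044, 1.598, -0.018, 1.161, -0.05], TCP at [287.847, 582.793, 249.969] pointing down, gripper open.
Joint ranges: [-2.61, 2.61], [-0.41, 2.15], [-1.48, 1.57], [0, 2.5], [-1.57, 4.71], [0.05, 1.97], [-2.85, 2.85]. Speed limits (rad/s): [2.79, 2.79, 3.14, 3.14, 3.14, 3.14, 3.14].

## Interface

Orientations are given as a 3x3 rotation matrix whose columns are the frame's x, y, z axes.
In Python, from workcell import bot, camera, camera_model, hand_in gives the robot as it stands. The module is installed in compiled form; this text tells all that it offers.
- The arm moves only by the tool arm_command, never from a script. Its argument "deltas" is a list of rows, each a list of 5 numbers: the shift along the tool's x, y, z in m, then the turn about the tool's z in rad, then the closure, from 0 (fully open) to 1 (shut). In form: [[x, y, z, twist, claw], ...]. A call has 1 to 10 rows; each row is the pose to reach, as a shift and turn from the pose commanded when the call began, along the tool's axes at that moment; what a row does not reach only later rows make up. A row lasts 1/10 s, in which the tool goes at most 50 mm and 8.59 degrees, less where a joint would pass 70% of its speed; a pose out of reach is approached as far as the arm can. A call with a gripper value outside its range is refused whole. The fingers move at their own pace and stop on an object; "newtons" is the grip in N (left out, the last holds). Time passes only in rows, so rows that repeat a pose let the fingers close. It gives the time, the measured TCP pose, the force, the opening and the grip force at its end, in the units of the state.
- bot.observe(): the state, without advancing time (a new reading comes with each control period).
- camera(name): name is "scene" or "top" or "wrist"; returns (picture, depth): 480x640x3 uint8, red, green, blue; 480x640 float32, mm along the optical axis (not along the pixel's ray), 0 where there is no reading.
- camera_model(name): a dict with "intrinsics" (3x3 intrinsics, pixels), "R" (3x3) and "t" (3): a world point X has camera coordinates R X + t. Camera axes: x right, y down, z forward; pixel columns grow to the right and rows downward; lengths in mm; the calibration is good to about 2 mm. A picture is of the moment at which its call begins: read the wrist's pose just before it. camera_model takes no time and is no camera call; for the wrist camera it gives the pose at the moment of the call.
- hand_in(): hands the job in; it is judged then, once.
The state is a dict: "clock": time; "q": joint angles; "joint_velocities": joint speeds; "tau": joint torques, N m; "ee_pos": TCP position; "tcp_rot": TCP orientation; "contact_force": force on the tool from outside, world axes, zero at the start; "torque": the same for the moment, N m; "opening": finger opening in mm; "grip_force": force on a finger pad.
Only numpy, scipy, OpenCV 4.12 (cv2) and the standard library are available. Lean on these libraries where they do the work, as an engineer would, in place of code of your own. Each camera call takes 0.05 s, during which the arm holds its last target. There are 200 camera calls.

## Working session

There is one attempt and no reset: what is moved stays moved. The work goes in short steps, Python scripts to look and compute and a tool call to move; the robot and the scene stay as the last step left them, time stands still between calls to the robot, and variables do not carry over. Pictures are saved under pics/ and viewed, at most 10 in all, crops included, and the job is handed in when it is done.

Besides the shell and the picture viewer there is one more tool, called after "Call:" as name(argument=value, ...) on one line, values as JSON. arm_command: Moves the arm, as the interface text tells. Its arguments: {"type":"object","properties":{"deltas":{"type":"array","items":{"type":"array","items":{"type":"number"}}},"newtons":{"type":"number"}},"required":["deltas"]}

```bash
mkdir -p pics
cat > h.py <<'E'
import numpy as np, cv2
from workcell import bot, camera, camera_model, hand_in
def world(m,u,v,z):
    K,R,t=map(np.array,(m["intrinsics"],m["R"],m["t"]))
    c=-R.T@t; d=R.T@np.linalg.inv(K)@np.array([u,v,1.]); return c+d*(z-c[2])/d[2]
def cloud(m,dep):
    K,R,t=map(np.array,(m["intrinsics"],m["R"],m["t"]))
    v,u=np.mgrid[:480,:640]; P=np.stack([(u-K[0,2])/K[0,0]*dep,(v-K[1,2])/K[1,1]*dep,dep],-1)
    return (P-t.reshape(3))@R
def save(n,p): cv2.imwrite(f"pics/{n}.png",cv2.cvtColor(p,cv2.COLOR_RGB2BGR))
E
python3 - <<'E'
from h import *
s=bot.observe(); print(s["clock"],s["ee_pos"],s["tcp_rot"],s["opening"])
for n in("top","scene"):
    m=camera_model(n);p,d=camera(n);save(n,p);np.savez(n,p=p,d=d,**m);print(n,m)
E
```

```text
0.0 [287.48513904 581.95248494 248.5597205 ] [[-8.96615718e-01  4.42808290e-01 -1.03579837e-03]
 [ 4.42809468e-01  8.96612294e-01 -2.48390349e-03]
 [-1.71183503e-04 -2.68576824e-03 -9.99996379e-01]] 85.07656189116032
top {'intrinsics': array([[553.42117042,   0.        , 315.66109962],
       [  0.        , 553.42117042, 241.59055932],
       [  0.        ,   0.        ,   1.        ]]), 'R': array([[ 2.28801085e-02, -9.99737968e-01, -7.04701382e-04],
       [-9.97371421e-01, -2.27774615e-02, -6.87854349e-02],
       [ 6.87513596e-02,  2.27666723e-03, -9.97631228e-01]]), 't': array([ -56.90219123,  538.51398274, 1420.71324341])}
scene {'intrinsics': array([[447.33781603,   0.        , 320.14801155],
       [  0.        , 447.33781603, 239.98846947],
       [  0.        ,   0.        ,   1.        ]]), 'R': array([[ 0.36954556,  0.92920007,  0.00482782],
       [ 0.64301646, -0.25197192, -0.72321503],
       [-0.67079498,  0.27036527, -0.69060605]]), 't': array([-127.44813862, -318.75353579, 1345.32442053])}
```

View pics/top.png

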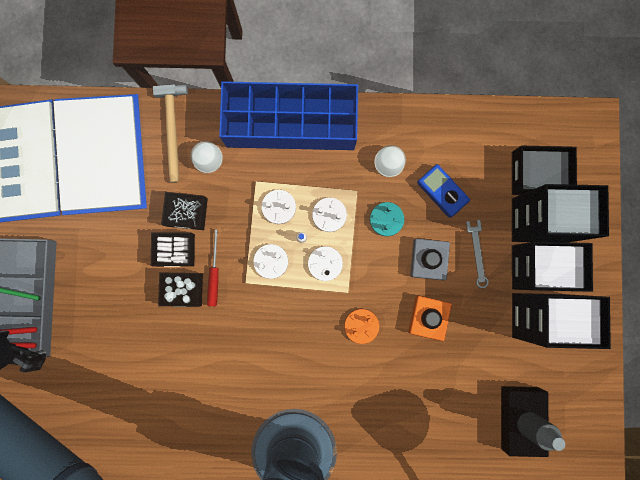

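View pics/scene.png

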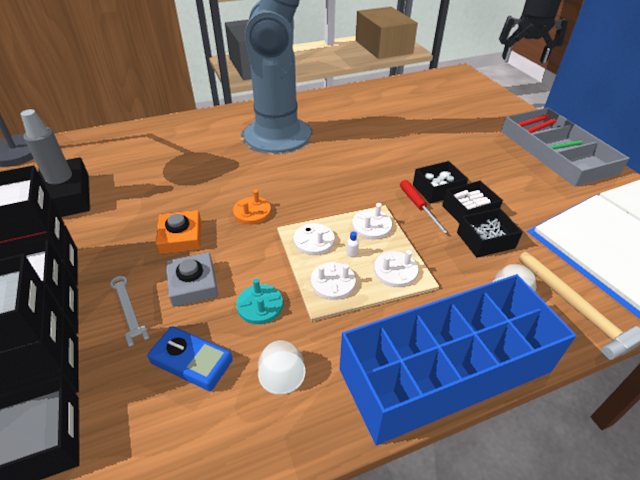

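The top view shows the incomplete base at about (325,263), with its dark hole at (327,272). The post bin is at (173,249) and the grey call box's button at (431,259). In the scene view the hole is at (308,229), the button at (189,268) and the post bin at (473,201). Next I measure these in both views.

```bash
cat > m.py <<'E'
from h import *
T=np.load("top.npz");S=np.load("scene.npz")
def dark(I,u,v,r,th,mina=0):
    g=I["p"].max(2); sub=(g[v-r:v+r+1,u-r:u+r+1]<th).astype(np.uint8)
    n,l,st,c=cv2.connectedComponentsWithStats(sub)
    i=1+np.argmax(st[1:,4]); return c[i]+[u-r,v-r],st[i,4]
def tri(a,b):
    Ps=[np.array(I["intrinsics"])@np.c_[I["R"],I["t"].reshape(3)] for I in(T,S)]
    X=cv2.triangulatePoints(Ps[0],Ps[1],np.float64(a).reshape(2,1),np.float64(b).reshape(2,1)).ravel();return X[:3]/X[3]
for name,a,b,z in(("socket",(327,272,5,110),(308,229,5,110),29),("button",(431,259,13,75),(189,268,14,75),57)):
    pa,na=dark(T,*a);pb,nb=dark(S,*b)
    print(name,pa,na,pb,nb,"tri",tri(pa,pb).round(1),"plane",world(T,*pa,z).round(1),world(S,*pb,z).round(1))
CT=cloud(T,T["d"]);CS=cloud(S,S["d"])
print("depth hole",CT[272,327],"btn",CT[259,431],CS[266,189])
# bin rim: points at z 44..56 close to bin from both depth maps
for n,C in(("T",CT),("S",CS)):
    for c0 in (world(T,173,249,50),):
        d=C-c0; k=(abs(d[...,0])<62)&(abs(d[...,1])<65)&(C[...,2]>43)&(C[...,2]<57)
        q=C[k].astype(np.float32)
        # keep the middle bin by image blob
        n_,l,st,cc=cv2.connectedComponentsWithStats(k.astype(np.uint8))
        for i in range(1,n_):
            if st[i,4]>40:
                q=C[l==i][:,:2].astype(np.float32);print(n,"bin",cv2.minAreaRect(q),st[i,4],"z",np.median(C[l==i][:,2]))
E
python3 m.py
python3 -c "
from h import *
T=np.load('top.npz')['p'];S=np.load('scene.npz')['p']
z=lambda I,u,v:cv2.resize(I[v-30:v+30,u-40:u+40],(400,300),interpolation=0)
save('crops',np.vstack([np.hstack([z(T,325,263),z(S,312,238)]),np.hstack([z(T,173,249),z(S,189,270)])]))"
```

```text
socket [326.58823529 272.11764706] 17 [307.69230769 229.        ] 13 tri [460.7 -75.1  28.9] plane [460.9 -74.5  29. ] [460.5 -76.   29. ]
button [430.14659686 258.7591623 ] 191 [190.4625 273.7625] 240 tri [ 501.2 -340.9   30.1] plane [ 500.2 -334.7   57. ] [ 527.1 -341.1   57. ]
depth hole [461.17525589 -75.45878871  33.75434471] btn [ 499.69030354 -337.1903815    55.30021714] [ 506.68559592 -340.20970723   58.06465621]
T bin ((570.869140625, 292.95458984375), (80.86944580078125, 5.274176597595215), 85.96276092529297) 48 z 48.63842954462094
T bin ((510.685302734375, 324.5910949707031), (86.70423889160156, 101.4155502319336), 1.8537033796310425) 261 z 48.662727878071586
S bin ((451.3716125488281, 301.805419921875), (6.583974838256836, 98.13558959960938), 1.1140408515930176) 111 z 48.28385932325863
S bin ((511.5174560546875, 324.43408203125), (89.3473129272461, 104.359619140625), 1.9026000499725342) 498 z 48.123677730400395
S bin ((569.49365234375, 277.8633728027344), (50.410335540771484, 5.7106451988220215), 89.0750503540039) 54 z 49.1159094327416
```

View pics/crops.png

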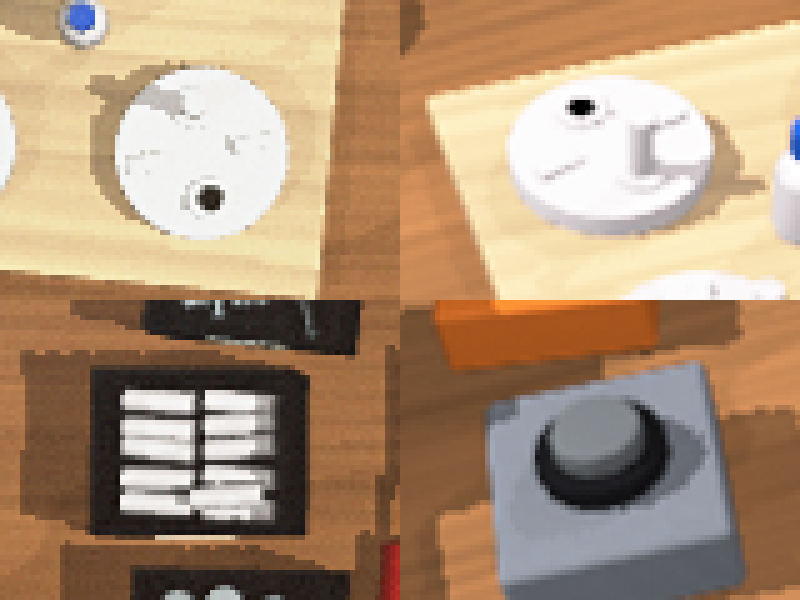

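The crops confirm all four. The hole is the only dark disc, the middle bin holds the posts, and the grey box's button face is at about (188.6,266) in the scene view. I'll get the button's top face from depth and start moving.

```bash
cat >> m.py <<'E'
print("--")
for n,C in(("T",CT),("S",CS)):
    d=np.hypot(C[...,0]-502,C[...,1]+338);q=C[(d<35)&(C[...,2]>53)&(C[...,2]<62)]
    print(n,len(q),"btn",cv2.minEnclosingCircle(q[:,:2].astype(np.float32)),np.median(q,0))
    d=np.hypot(C[...,0]-505,C[...,1]+72);q=C[(d<20)&(C[...,2]>50)&(C[...,2]<70)];print(n,"post",len(q),q.mean(0) if len(q) else 0)
E
python3 m.py | sed '1,/--/d'
cat > go.py <<'E'
import sys; from h import *
s=bot.observe();p=np.array(s["ee_pos"]);R=np.array(s["tcp_rot"])
print(s["clock"],p.round(1),"F",np.round(s["contact_force"],1),"q",np.round(s["q"],2))
t=np.array(list(map(float,sys.argv[1:4])));print("delta m",(R.T@(t-p)/1000).round(4))
E
python3 go.py 460.7 -75.1 250
```

```text
T 132 btn ((500.7655029296875, -339.9926452636719), 17.503068923950195) [ 499.97372667 -339.56128757   57.1224336 ]
T post 17 [507.39874714 -64.16159056  59.40052817]
S 210 btn ((502.2900085449219, -341.7414855957031), 18.417741775512695) [ 504.34819152 -341.58130792   57.76901133]
S post 35 [510.32870972 -66.37668923  58.85366345]
0.1 [287.5 582.  248.7] F [-0.5 -0.4 -1.5] q [-1.21  0.38  0.04  1.6  -0.02  1.16 -0.05]
delta m [-0.4463 -0.5125 -0.    ]
```

Call:
arm_command(deltas=[[-0.446,-0.512,0,0,1],[-0.446,-0.512,0,0,1],[-0.446,-0.512,0,0,1],[-0.446,-0.512,0,0,1],[-0.446,-0.512,0,0,1],[-0.446,-0.512,0,0,1],[-0.446,-0.512,0,0,1],[-0.446,-0.512,0,0,1],[-0.446,-0.512,0,0,1],[-0.446,-0.512,0,0,1]], newtons=20)

```text
clock: 1.1
ee_pos: [415.1, 97.2, 249.8]
tcp_rot: [[-0.897, 0.443, -0.0], [0.443, 0.897, 0.0], [0.0, 0.0, -1.0]]
contact_force: [1.0, -0.1, 1.0]
opening: -0.2
grip_force: 0.0
```

```bash
python3 go.py 460.7 -75.1 250
```

```text
1.1 [415.1  97.2 249.8] F [ 1.  -0.1  1. ] q [-0.73 -0.07  0.39  2.12  0.03  1.09  0.76]
delta m [-0.1172 -0.1343 -0.0003]
```

Call:
arm_command(deltas=[[-0.117,-0.134,0,0,1],[-0.117,-0.134,0,0,1],[-0.117,-0.134,0,0,1],[-0.117,-0.134,0,0,1],[-0.117,-0.134,0,0,1],[-0.117,-0.134,0,0,1],[-0.117,-0.134,0,0,1]])

```text
clock: 1.8
ee_pos: [460.5, -71.1, 249.5]
tcp_rot: [[-0.898, 0.441, -0.001], [0.441, 0.898, 0.001], [0.001, 0.0, -1.0]]
contact_force: [-0.3, 0.5, 0.1]
opening: 0.1
grip_force: 0.0
```

```bash
python3 - <<'E'
from h import *
m=camera_model("wrist");p,d=camera("wrist");save("w1",p);np.savez("w1",p=p,d=d,**m)
g=p.max(2);n,l,st,c=cv2.connectedComponentsWithStats((g<90).astype(np.uint8))
for i in range(1,n):
    x=world(m,*c[i],29)
    if 40<st[i,4]<4000: print(c[i].round(1),st[i],x.round(1),cloud(m,d)[tuple(c[i].round().astype(int)[::-1])].round(1))
E
python3 go.py 460.7 -75.1 250
```

```text
[580.1  27.3] [573   0  18  63 150] [415.3 197.1  29. ] [416.2 210.7   9. ]
[627.9  26. ] [ 613    0   27   75 1203] [431.9 233.1  29. ] [434.6 253.    3.7]
[210.4 116.8] [ 171   77   59   95 1473] [ 340.1 -116.    29. ] [ 336.3 -121.7    5.6]
[607.5 136.4] [ 550   79   90   96 2323] [512.4 196.6  29. ] [522.1 217.1  -1.6]
[515.1  96.7] [510  82  11  34 133] [443.4 132.   29. ] [ 4.477e+02  1.463e+02 -4.000e-01]
[163.7 102.8] [157  96  14  12 102] [ 311.9 -146.9   29. ] [ 314.4 -143.9   38.1]
[529.5 133.5] [522 129  18  10  68] [479.  134.2  29. ] [ 4.862e+02  1.483e+02 -3.000e-01]
[527.9 151.3] [525 143   7  21  58] [493.4 128.4  29. ] [501.5 142.9  -0.7]
[151.6 154.8] [145 150  14  11  90] [ 344.7 -181.2   29. ] [ 346.3 -177.3   37.8]
[ 86.3 215.7] [  36  165   91  106 3980] [ 364.8 -268.8   29. ] [ 362.3 -288.3    0.6]
[ 19.1 238.6] [   0  213   40   54 1465] [ 354.5 -341.4   29. ] [ 357.3 -323.6   49.5]
[314.8 217.2] [309 212  13  12 118] [462.7 -73.1  29. ] [462.8 -72.9  28.1]
[556.7 268.2] [543 216  28 104 384] [615.9 120.8  29. ] [6.341e+02 1.343e+02 3.000e-01]
[380.4 301.7] [365 300  28   5  63] [571.8 -51.8  29. ] [575.5 -52.6  22.2]
[112.3 358.5] [  75  337   67   52 1935] [ 505.9 -338.1   29. ] [ 499.8 -321.1   49.2]
1.85 [460.5 -70.9 249.6] F [0.6 0.6 0.6] q [-0.55  0.01  0.62  2.05 -0.01  1.08  1.2 ]
delta m [-0.002  -0.0037 -0.0004]
```

View pics/w1.png

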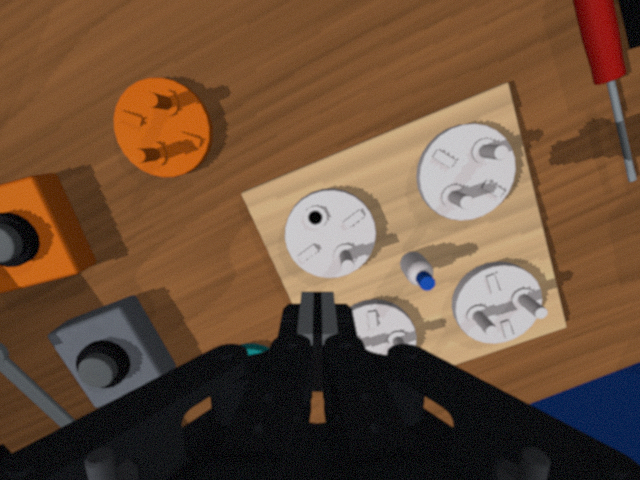

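The wrist view shows the hole at (315,217), which gives (462.7,-73.1,28) and agrees with the top and scene views. Now I descend.

Call:
arm_command(deltas=[[-0.0025,-0.0025,0.04,0,1],[-0.0025,-0.0025,0.08,0,1],[-0.0025,-0.0025,0.11,0,1],[-0.0025,-0.0025,0.14,0,1],[-0.0025,-0.0025,0.16,0,1],[-0.0025,-0.0025,0.17,0,1],[-0.0025,-0.0025,0.1765,0,1],[-0.0025,-0.0025,0.1765,0,1],[-0.0025,-0.0025,0.1765,0,1],[-0.0025,-0.0025,0.1765,0,1]])

```text
clock: 2.85
ee_pos: [463.1, -75.9, 74.5]
tcp_rot: [[-0.897, 0.443, 0.002], [0.443, 0.897, 0.0], [-0.002, 0.001, -1.0]]
contact_force: [-1.0, 1.0, 0.3]
opening: 0.3
grip_force: 0.0
```

```bash
python3 go.py 461.5 -74.3 73
```

```text
2.85 [463.1 -75.9  74.5] F [-1.   1.   0.3] q [-0.44  0.34  0.58  2.18 -0.29  0.7   1.45]
delta m [0.0022 0.0007 0.0015]
```

The tip is 2 mm off laterally and about 26 mm above the socket. I correct slightly, then dwell.

Call:
arm_command(deltas=[[0.001,0.0005,0.001,0,1],[0.001,0.0005,0.001,0,1],[0.001,0.0005,0.001,0,1],[0.001,0.0005,0.001,0,1],[0.001,0.0005,0.001,0,1],[0.001,0.0005,0.001,0,1],[0.001,0.0005,0.001,0,1],[0.001,0.0005,0.001,0,1],[0.001,0.0005,0.001,0,1],[0.001,0.0005,0.001,0,1]])

```text
clock: 3.85
ee_pos: [461.4, -75.1, 72.5]
tcp_rot: [[-0.897, 0.443, -0.0], [0.443, 0.897, -0.0], [0.0, -0.0, -1.0]]
contact_force: [0.8, -0.2, -0.3]
opening: -0.1
grip_force: 0.0
```

Call:
arm_command(deltas=[[0,0,0,0,1],[0,0,0,0,1],[0,0,0,0,1],[0,0,0,0,1],[0,0,0,0,1],[0,0,0,0,1],[0,0,0,0,1],[0,0,0,0,1],[0,0,0,0,1],[0,0,0,0,1]])

```text
clock: 4.85
ee_pos: [461.4, -75.1, 72.5]
tcp_rot: [[-0.897, 0.443, -0.0], [0.443, 0.897, -0.0], [0.0, -0.0, -1.0]]
contact_force: [-0.2, -0.5, -0.3]
opening: 0.1
grip_force: 0.0
```

Call:
arm_command(deltas=[[0,0,0,0,1],[0,0,0,0,1],[0,0,0,0,1],[0,0,0,0,1],[0,0,0,0,1],[0,0,0,0,1],[0,0,0,0,1],[0,0,0,0,1],[0,0,0,0,1]])

```text
clock: 5.75
ee_pos: [461.4, -75.1, 72.5]
tcp_rot: [[-0.897, 0.443, -0.0], [0.443, 0.897, -0.0], [0.0, -0.0, -1.0]]
contact_force: [0.4, 0.6, -0.3]
opening: 0.2
grip_force: 0.0
```

Call:
arm_command(deltas=[[0,0,-0.05,0,1],[0,0,-0.1,0,1],[0,0,-0.14,0,1],[0,0,-0.17,0,1],[0,0,-0.176,0,1],[0,0,-0.176,0,1]])

```text
clock: 6.35
ee_pos: [462.1, -75.0, 249.5]
tcp_rot: [[-0.897, 0.443, 0.003], [0.443, 0.897, 0.001], [-0.002, 0.002, -1.0]]
contact_force: [-0.1, 0.6, -0.7]
opening: -0.1
grip_force: 0.0
```

```bash
python3 go.py 511 324.5 250
```

```text
6.35 [462.1 -75.  249.5] F [-0.1  0.6 -0.7] q [-0.58  0.01  0.67  2.05 -0.01  1.08  1.21]
delta m [0.133  0.3799 0.    ]
```

Call:
arm_command(deltas=[[0.133,0.38,0,0,1],[0.133,0.38,0,0,1],[0.133,0.38,0,0,1],[0.133,0.38,0,0,1],[0.133,0.38,0,0,1],[0.133,0.38,0,0,1],[0.133,0.38,0,0,1],[0.133,0.38,0,0,1],[0.133,0.38,0,0,1],[0.133,0.38,0,0,1]])

```text
clock: 7.35
ee_pos: [508.4, 326.1, 245.0]
tcp_rot: [[-0.899, 0.439, -0.004], [0.439, 0.899, -0.004], [0.002, -0.005, -1.0]]
contact_force: [0.1, -1.1, -0.6]
opening: -0.2
grip_force: 0.0
```

Call:
arm_command(deltas=[[0,0,0,0,1],[0,0,0,0,1]])

```text
clock: 7.55
ee_pos: [510.6, 321.6, 247.4]
tcp_rot: [[-0.895, 0.446, -0.001], [0.446, 0.895, -0.002], [0.0, -0.002, -1.0]]
contact_force: [-0.5, -0.6, -0.7]
opening: -0.3
grip_force: 0.0
```

```bash
python3 go.py 511 324.5 93
```

```text
7.55 [510.6 321.6 247.4] F [-0.5 -0.6 -0.7] q [-0.94  0.31  0.38  1.73 -0.12  1.13  0.58]
delta m [0.0009 0.0031 0.1544]
```

Call:
arm_command(deltas=[[0,0,0.04,0,1],[0,0,0.08,0,1],[0,0,0.11,0,1],[0,0,0.13,0,1],[0,0,0.145,0,1],[0,0,0.156,0,1],[0,0,0.156,0,1],[0,0,0.156,0,1],[0,0,0.156,0,1]])

```text
clock: 8.45
ee_pos: [511.5, 325.1, 93.9]
tcp_rot: [[-0.897, 0.443, 0.002], [0.443, 0.897, 0.002], [-0.001, 0.003, -1.0]]
contact_force: [0.2, 0.8, -0.2]
opening: -0.2
grip_force: 0.0
```

```bash
python3 go.py 511 324.5 93
```

```text
8.45 [511.5 325.1  93.9] F [ 0.2  0.8 -0.2] q [-0.9   0.5   0.33  1.84 -0.21  0.84  0.65]
delta m [ 0.0002 -0.0008  0.0009]
```

The tip is over the bin centre, about 25 mm above the rim. I dwell here, lift, then go to the button.

Call:
arm_command(deltas=[[0,0,0,0,1],[0,0,0,0,1],[0,0,0,0,1],[0,0,0,0,1],[0,0,0,0,1],[0,0,0,0,1],[0,0,0,0,1],[0,0,0,0,1],[0,0,0,0,1],[0,0,0,0,1]])

```text
clock: 9.45
ee_pos: [510.4, 324.5, 92.4]
tcp_rot: [[-0.897, 0.443, -0.0], [0.443, 0.897, -0.0], [0.0, -0.0, -1.0]]
contact_force: [-0.6, 1.0, -0.3]
opening: 0.1
grip_force: 0.0
```

Call:
arm_command(deltas=[[0,0,0,0,1],[0,0,0,0,1],[0,0,0,0,1],[0,0,0,0,1],[0,0,0,0,1],[0,0,0,0,1],[0,0,0,0,1],[0,0,0,0,1],[0,0,0,0,1],[0,0,0,0,1]])

```text
clock: 10.45
ee_pos: [510.4, 324.5, 92.4]
tcp_rot: [[-0.897, 0.443, -0.0], [0.443, 0.897, -0.0], [0.0, -0.0, -1.0]]
contact_force: [-0.5, -0.5, 0.0]
opening: -0.1
grip_force: 0.0
```

Call:
arm_command(deltas=[[0,0,0,0,1],[0,0,0,0,1],[0,0,0,0,1],[0,0,0,0,1],[0,0,-0.05,0,1],[0,0,-0.1,0,1],[0,0,-0.14,0,1],[0,0,-0.157,0,1],[0,0,-0.157,0,1],[0,0,-0.157,0,1]])

```text
clock: 11.45
ee_pos: [510.0, 324.3, 248.9]
tcp_rot: [[-0.897, 0.443, -0.001], [0.443, 0.897, -0.0], [0.001, -0.0, -1.0]]
contact_force: [-1.0, 0.2, -0.3]
opening: -0.1
grip_force: 0.0
```

```bash
python3 go.py 501.5 -340.5 250
```

```text
11.45 [510.  324.3 248.9] F [-1.   0.2 -0.3] q [-0.95  0.31  0.38  1.73 -0.13  1.13  0.58]
delta m [-0.2868 -0.5999 -0.001 ]
```

Call:
arm_command(deltas=[[-0.287,-0.6,0,0,1],[-0.287,-0.6,0,0,1],[-0.287,-0.6,0,0,1],[-0.287,-0.6,0,0,1],[-0.287,-0.6,0,0,1],[-0.287,-0.6,0,0,1],[-0.287,-0.6,0,0,1],[-0.287,-0.6,0,0,1],[-0.287,-0.6,0,0,1],[-0.287,-0.6,0,0,1]])

```text
clock: 12.45
ee_pos: [502.1, -176.7, 247.1]
tcp_rot: [[-0.897, 0.442, -0.004], [0.442, 0.897, 0.001], [0.004, -0.001, -1.0]]
contact_force: [1.1, 0.4, -0.5]
opening: 0.1
grip_force: 0.0
```

```bash
python3 go.py 501.5 -340.5 250
```

```text
12.45 [ 502.1 -176.7  247.1] F [ 1.1  0.4 -0.5] q [-0.38  0.19  0.72  1.91 -0.14  1.1   1.51]
delta m [-0.0719 -0.1472 -0.003 ]
```

Call:
arm_command(deltas=[[-0.072,-0.147,0,0,1],[-0.072,-0.147,0,0,1],[-0.072,-0.147,0,0,1],[-0.072,-0.147,0,0,1],[-0.072,-0.147,0,0,1],[-0.072,-0.147,0,0,1],[-0.072,-0.147,0,0,1],[-0.072,-0.147,0,0,1]])

```text
clock: 13.25
ee_pos: [504.5, -336.4, 248.9]
tcp_rot: [[-0.898, 0.439, -0.0], [0.439, 0.898, 0.002], [0.001, 0.001, -1.0]]
contact_force: [0.7, 0.3, 0.6]
opening: -0.0
grip_force: 0.0
```

```bash
python3 go.py 501.5 -340.5 100
python3 - <<'E'
from h import *
m=camera_model("wrist");p,d=camera("wrist");C=cloud(m,d);save("w2",p)
r=np.hypot(C[...,0]-502,C[...,1]+340);k=(r<32)&(C[...,2]>53)&(C[...,2]<62);q=C[k]
print(len(q),cv2.minEnclosingCircle(q[:,:2].astype(np.float32)),np.median(q,0))
E
```

```text
13.25 [ 504.5 -336.4  248.9] F [0.7 0.3 0.6] q [-0.09  0.37  0.77  1.74 -0.28  1.15  1.87]
delta m [ 0.0007 -0.0052  0.1489]
1226 ((502.57989501953125, -339.0612487792969), 17.84930992126465) [ 501.99690225 -338.58147115   57.03825711]
```

View pics/w2.png

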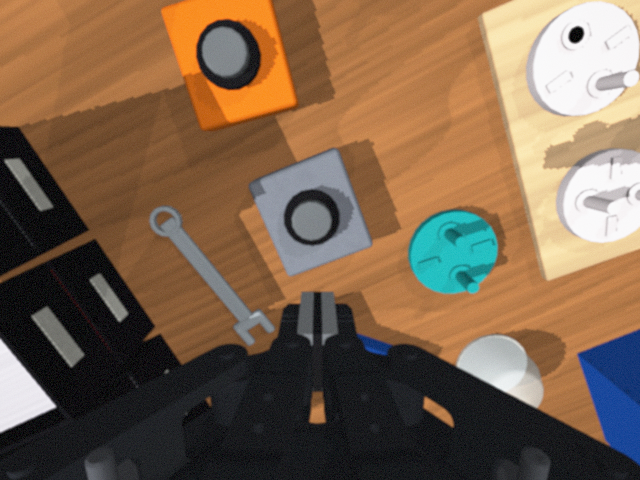

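The wrist view shows the grey call box's button at (312,217), centred at about (502,-340,57). I descend to roughly 8 mm above it first.

Call:
arm_command(deltas=[[0,-0.002,0.04,0,1],[0,-0.002,0.08,0,1],[0,-0.002,0.11,0,1],[0,-0.002,0.13,0,1],[0,-0.002,0.15,0,1],[0,-0.002,0.16,0,1],[0,-0.002,0.165,0,1],[0,-0.002,0.165,0,1],[0,-0.002,0.165,0,1],[0,-0.002,0.165,0,1]])

```text
clock: 14.3
ee_pos: [503.5, -341.5, 85.7]
tcp_rot: [[-0.897, 0.443, 0.002], [0.443, 0.897, -0.001], [-0.002, -0.0, -1.0]]
contact_force: [0.4, -0.2, 0.2]
opening: 0.2
grip_force: 0.0
```

```bash
python3 go.py 502 -340 71
```

```text
14.3 [ 503.5 -341.5   85.7] F [ 0.4 -0.2  0.2] q [ 0.02  0.58  0.65  1.84 -0.45  0.87  2.  ]
delta m [0.0021 0.0007 0.0147]
```

Call:
arm_command(deltas=[[0.001,0,0.003,0,1],[0.001,0,0.005,0,1],[0.001,0,0.007,0,1],[0.001,0,0.009,0,1],[0.001,0,0.01,0,1],[0.001,0,0.011,0,1],[0.001,0,0.011,0,1],[0.001,0,0.011,0,1]])

```text
clock: 15.1
ee_pos: [501.7, -340.4, 73.6]
tcp_rot: [[-0.897, 0.443, -0.0], [0.443, 0.897, 0.0], [0.0, 0.0, -1.0]]
contact_force: [-0.9, 0.9, 3.3]
opening: 0.0
grip_force: 1.3
```

Call:
arm_command(deltas=[[0,0,0.001,0,1],[0,0,0.002,0,1],[0,0,0.0025,0,1],[0,0,0.003,0,1],[0,0,0.003,0,1],[0,0,0.003,0,1]])

```text
clock: 15.7
ee_pos: [501.7, -340.4, 70.5]
tcp_rot: [[-0.897, 0.443, -0.0], [0.443, 0.897, 0.0], [0.0, 0.0, -1.0]]
contact_force: [-1.1, 0.5, 4.6]
opening: 0.1
grip_force: 2.2
```

Call:
arm_command(deltas=[[0,0,0.0005,0,1],[0,0,0.001,0,1],[0,0,0.001,0,1],[0,0,0.001,0,1]])

```text
clock: 16.1
ee_pos: [501.8, -340.5, 69.9]
tcp_rot: [[-0.897, 0.443, -0.0], [0.443, 0.897, 0.0], [0.0, 0.0, -1.0]]
contact_force: [-2.4, 2.1, 7.7]
opening: 0.0
grip_force: 3.5
```

The force is past 5 N and the button is at its stop. I push a touch further to be sure, hold, then release and raise.

Call:
arm_command(deltas=[[0,0,0.0005,0,1],[0,0,0.0005,0,1],[0,0,0.0005,0,1]])

```text
clock: 16.4
ee_pos: [501.8, -340.5, 69.8]
tcp_rot: [[-0.897, 0.443, 0.0], [0.443, 0.897, 0.001], [0.0, 0.001, -1.0]]
contact_force: [-3.0, 2.7, 9.2]
opening: -0.0
grip_force: 4.7
```

Call:
arm_command(deltas=[[0,0,-0.004,0,1],[0,0,-0.01,0,1],[0,0,-0.03,0,1],[0,0,-0.06,0,1],[0,0,-0.1,0,1],[0,0,-0.13,0,1],[0,0,-0.15,0,1],[0,0,-0.15,0,1],[0,0,-0.15,0,1],[0,0,-0.15,0,1]])

```text
clock: 17.4
ee_pos: [501.0, -339.6, 217.2]
tcp_rot: [[-0.897, 0.443, -0.003], [0.443, 0.897, 0.001], [0.003, -0.0, -1.0]]
contact_force: [-0.1, 0.2, -0.0]
opening: 0.2
grip_force: 0.0
```

Run:
```python
from h import *
m=camera_model("wrist");p,d=camera("wrist");C=cloud(m,d)
r=np.hypot(C[...,0]-502,C[...,1]+340);q=C[r<10];print("button z",np.median(q[:,2]))
t,_=camera("top");save("end",t)
T=np.load("top.npz")["p"];df=(np.abs(T.astype(int)-t).max(2)>60)[150:320,130:370];print("changed px",df.sum())
```

```text
button z 237.05222678183114
changed px 1615
```

View pics/end.png

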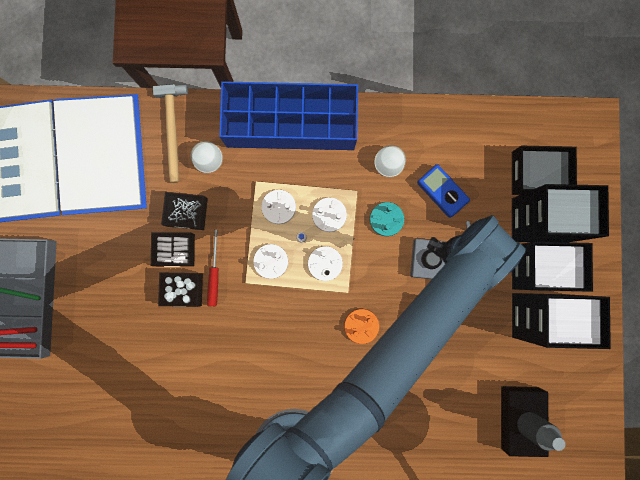

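The end view shows bases, bins and bystanders in the same pixels as before; only shadows and the arm differ. The button depth reading caught the gripper, so it says nothing, but the arm is well clear and the contact force is zero.

```bash
python3 -c "
from h import *
print(hand_in())"
```

```text
the job is handed in; nothing more can be done
None
```

I pointed at the empty socket and then at the middle of the post bin for over 2 s each, pressed the call button to its stop (about 9 N) and backed off, and handed the job in at about 17.5 s; nothing else appears to have moved, but I did not measure the button coming back up.

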